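# Find the comb gauge that fits the lead-screw spindle

### The job

Three comb gauges stand in the tray; find the one whose teeth fit the thread of the spindle in the front place of the holder (the one nearest the robot), trying them on the thread one by one and feeling along it for the grooves, pressing lightly: a comb must never bear on a spindle with more than 40 N. Leave the one that seats fully home standing in the thread, upright, square to the spindle's axis and near the middle of its length, let go; the other two must stand upright in the tray. Do not shift the other things on the bench.

Things in the scene. Friction and masses are not known exactly. Their poses are not given: they have to be found in the camera images.
- comb_a: Aluminium comb gauge, loose, 90 g, 57 mm tall, 50 mm long (y): 7 pairs of teeth 8 mm apart, each 2.4 mm wide along y, pairs spread at 45 degrees as an inverted V (inner apex 15.6 mm over the origin, 39 mm wide in x). Origin: middle of the underside, at tooth-tip level; z up. Grip tab 12 mm thick (x), 36 mm long (y), 26 to 57 mm over the origin. Stands by itself.
- comb_b: Aluminium comb gauge, loose, 90 g, 57 mm tall, 53 mm long (y): 6 pairs of teeth 10 mm apart, each 3.0 mm wide along y, pairs spread at 45 degrees as an inverted V (inner apex 15.6 mm over the origin, 39 mm wide in x). Origin: middle of the underside, at tooth-tip level; z up. Grip tab 12 mm thick (x), 36 mm long (y), 26 to 57 mm over the origin. Stands by itself.
- comb_c: Aluminium comb gauge, loose, 90 g, 57 mm tall, 52 mm long (y): 5 pairs of teeth 12 mm apart, each 3.6 mm wide along y, pairs spread at 45 degrees as an inverted V (inner apex 15.6 mm over the origin, 39 mm wide in x). Origin: middle of the underside, at tooth-tip level; z up. Grip tab 12 mm thick (x), 36 mm long (y), 26 to 57 mm over the origin. Stands by itself.
- tray: A flat grey plastic tray fixed to the bench, 236 mm (x) by 92 mm (y), floor 4 mm thick, walls 4 mm thick rising to 12 mm. Origin at the centre of its underside. The three combs stand on its floor in a row along its x, about 75 mm apart, their y along the tray's y.
- holder: Fixed dark steel plate 210 x 190 x 8 mm with three pairs of grey end blocks (54 mm high, 134 mm clear between a pair) carrying three parallel spindles at equal height. Origin on the bench under the middle of the front one; the plate reaches 30 mm before and 180 mm behind it; the other spindles lie 85 and 150 mm behind (+x).
- front_axis (a point): Midpoint of the front place, on the axis of the spindle there, 45 mm above the bench; y along the spindle, z up. A fully seated comb has its origin 1.4 mm above this point; riding on the crests, 8.5 mm above. A comb of the wrong pitch cannot sink in. Wedged against the sides of a groove, a comb bears on it with twice the push or more: 3 to 5 N of push is plenty.
- spindle_a: One of three fixed steel spindles, pitch 8, 10 or 12 mm (one each, not told which); the one in the front place changes. Origin on the axis, y along it. Crests 34 mm, roots 24 mm in diameter, thread to 42 mm either side of the origin or more. Grooves 3/4 pitch wide at the crests, half a pitch at the root; where they lie is not told.
- spindle_b: One of three fixed steel spindles, pitch 8, 10 or 12 mm (one each, not told which); the one in the front place changes. Origin on the axis, y along it. Crests 34 mm, roots 24 mm in diameter, thread to 42 mm either side of the origin or more. Grooves 3/4 pitch wide at the crests, half a pitch at the root; where they lie is not told.
- spindle_c: One of three fixed steel spindles, pitch 8, 10 or 12 mm (one each, not told which); the one in the front place changes. Origin on the axis, y along it. Crests 34 mm, roots 24 mm in diameter, thread to 42 mm either side of the origin or more. Grooves 3/4 pitch wide at the crests, half a pitch at the root; where they lie is not told.
- screwdriver: A loose screwdriver 170 mm long lying between tray and holder; a bystander.
- mouse: A loose black computer mouse about 65 mm long, 33 mm high; a bystander.
- drive: A loose black portable drive, 75 x 110 x 14 mm; a bystander.
- mug: A loose white mug, 80 mm across, 95 mm high; a bystander.
- spray_can: A loose spray can, 60 mm across, 190 mm high; a bystander.
- hex_nut: A loose steel nut, 34 mm across, 13 mm high, on the holder's base plate behind the front spindle; a bystander.
- bearing: A loose steel bearing ring, 42 mm across, 12 mm high; a bystander.

How it is judged:
At the end, for the whole second after the job is handed in: One comb sits in the front thread: origin -2 to 3.5 mm above front_axis, within 4 mm across, 22 mm along, 0.1 rad of upright and of the axis; the other two stand (0.2 rad) in the tray, origins inside its walls, under 12 mm up; all at rest (0.02 m/s), released ((((z of comb_a in the frame of front_axis between -0.002 and 0.0035 m and x of comb_a in the frame of front_axis between -0.004 and 0.004 m and y of comb_a in the frame of front_axis between -0.022 and 0.022 m and angle between the y axis of comb_a and the y axis of front_axis, either way round below 0.1 rad and angle between comb_a's own z axis and vertical below 0.1 rad and linear speed of comb_a below 0.02 m/s) and (x of comb_b in the frame of tray between -0.115 and 0.115 m and y of comb_b in the frame of tray between -0.045 and 0.045 m and z of comb_b in the frame of tray below 0.012 m and angle between comb_b's own z axis and vertical below 0.2 rad and linear speed of comb_b below 0.02 m/s) and (x of comb_c in the frame of tray between -0.115 and 0.115 m and y of comb_c in the frame of tray between -0.045 and 0.045 m and z of comb_c in the frame of tray below 0.012 m and angle between comb_c's own z axis and vertical below 0.2 rad and linear speed of comb_c below 0.02 m/s)) or ((z of comb_b in the frame of front_axis between -0.002 and 0.0035 m and x of comb_b in the frame of front_axis between -0.004 and 0.004 m and y of comb_b in the frame of front_axis between -0.022 and 0.022 m and angle between the y axis of comb_b and the y axis of front_axis, either way round below 0.1 rad and angle between comb_b's own z axis and vertical below 0.1 rad and linear speed of comb_b below 0.02 m/s) and (x of comb_a in the frame of tray between -0.115 and 0.115 m and y of comb_a in the frame of tray between -0.045 and 0.045 m and z of comb_a in the frame of tray below 0.012 m and angle between comb_a's own z axis and vertical below 0.2 rad and linear speed of comb_a below 0.02 m/s) and (x of comb_c in the frame of tray between -0.115 and 0.115 m and y of comb_c in the frame of tray between -0.045 and 0.045 m and z of comb_c in the frame of tray below 0.012 m and angle between comb_c's own z axis and vertical below 0.2 rad and linear speed of comb_c below 0.02 m/s)) or ((z of comb_c in the frame of front_axis between -0.002 and 0.0035 m and x of comb_c in the frame of front_axis between -0.004 and 0.004 m and y of comb_c in the frame of front_axis between -0.022 and 0.022 m and angle between the y axis of comb_c and the y axis of front_axis, either way round below 0.1 rad and angle between comb_c's own z axis and vertical below 0.1 rad and linear speed of comb_c below 0.02 m/s) and (x of comb_a in the frame of tray between -0.115 and 0.115 m and y of comb_a in the frame of tray between -0.045 and 0.045 m and z of comb_a in the frame of tray below 0.012 m and angle between comb_a's own z axis and vertical below 0.2 rad and linear speed of comb_a below 0.02 m/s) and (x of comb_b in the frame of tray between -0.115 and 0.115 m and y of comb_b in the frame of tray between -0.045 and 0.045 m and z of comb_b in the frame of tray below 0.012 m and angle between comb_b's own z axis and vertical below 0.2 rad and linear speed of comb_b below 0.02 m/s)))); the robot touches nothing.
It fails at once if a comb is pressed on a spindle with more than 40 N (contact force between any of comb_a, comb_b, comb_c and spindle_a above 40 N or contact force between any of comb_a, comb_b, comb_c and spindle_b above 40 N or contact force between any of comb_a, comb_b, comb_c and spindle_c above 40 N).
It fails at once if a bystander is shifted more than 30 mm (distance of any of screwdriver, mouse, drive, mug, spray_can, hex_nut, bearing from where it was at the start of the episode above 0.03 m).
It also fails if it takes over 72 s, if anything falls off the work surface, if the arm or the gripper's body presses on something with over 40 N, if the wrist force passes 120 N, or if a joint passes its speed limit or range.

### The arm

A 7-joint arm with a two-finger parallel gripper is mounted at the origin on the work surface. World frame = base frame: x ahead of the robot, y to its left, z up, the work surface at z = 0. Lengths are in m, angles in rad, forces in N, time in s.
With the tool pointing down it reaches from about 0.4 to 0.925 m from the base axis. Payload 4.1 kg.
Tool frame: the origin (TCP) lies at the very end of the fingers, on their centre line; the grasp point (between the pads) lies 19 mm behind it; z points along the fingers, y is the direction in which the jaws open and shut (so a half turn about z gives the same grasp; the last joint's range is limited). The gripper opens to 85 mm and grips with 20 to 120 N. Pads are 22 mm wide; open, the fingers measure 114 mm over their backs; the gripper's body (76 mm by 85 mm) begins 54 mm behind the grasp point. The pads swing forward as they close: fully open they stand 13 mm farther back than shut.
Start: joints at [1.012, 0.398, 0.045, 1.537, -0.019, 1.207, -0.051], TCP at [0.288, -0.583, 0.231] pointing down, gripper open.
Joint ranges: [-2.82, 2.82], [-0.49, 2.23], [-1.37, 1.46], [0, 2.46], [-1.36, 4.5], [0.23, 2], [-2.94, 2.94]. Speed limits (rad/s): [2.57, 2.57, 3.14, 3.14, 3.14, 3.14, 3.14].

### API

Orientations are given as a unit quaternion [w, x, y, z].
In Python, from workcell import manip gives the robot as it stands. The module is installed in compiled form; this text tells all that it offers.
- The arm moves only by the shell command python3 -m jog 'ROWS' [OPENING] [FORCE]. ROWS is JSON, one flat list of numbers, 6 for each row, row after row: the shift along the tool's x, y, z in cm, then the turn, a rotation vector about the tool's x, y, z in degrees. A call has 1 to 10 rows; each row shifts and turns the commanded pose from where the row before left it, along the tool's axes as they then stand; what a row does not reach is not made up. A row lasts 1/8 s, in which the tool goes at most 62.5 mm and 10.7 degrees, less where a joint would pass 70% of its speed; a pose out of reach is approached as far as the arm can. A call is refused whole if a number of a shift passes 6.25 or a number of a turn 10.7, either way. A call with a gripper value outside its range is refused whole. OPENING is the opening, from 0 (shut) to 1 (fully open), set as the call begins (- or left out, the last holds). The fingers move at their own pace and stop on an object; FORCE is the grip in N (left out, the last holds). Time passes only in rows, so rows that do not move let the fingers close. It gives the time, the measured TCP pose, the force and the opening at its end, in the units of the state.
- manip.sense(): the state, without advancing time (a new reading comes with each control period).
- manip.get_image(name): name is "side" or "top" or "wrist"; returns a dict with "color" (384x512x3 uint8, red, green, blue), "camera_matrix" (3x3 intrinsics, pixels), "world_from_camera" (4x4, takes a point from camera to world coordinates); the wrist camera has in their place "mount" (4x4, takes a point from camera to tool coordinates, whose origin is the TCP and whose axes are the flange's). Camera axes: x right, y up, looking along -z (the intrinsics and any distortion apply to the point x, -y, -z); pixel columns grow to the right and rows downward; lengths in m; the calibration is good to about 2 mm. A picture is of the moment at which its call begins: read the wrist's pose just before it. There is no depth.
- manip.hand_in(): hands the job in, once; it reports no verdict.
The state is a dict: "time_s": time; "q": joint angles; "qd": joint speeds; "tau": joint torques, N m; "position": TCP position; "orientation": TCP orientation; "wrist_force": force on the tool from outside, world axes, zero at the start; "torque": the same for the moment, N m; "opening": finger opening in m.
Only numpy, scipy, OpenCV 4.12 (cv2) and the standard library are available. Lean on these libraries where they do the work, as an engineer would, in place of code of your own. Each camera call takes 0.05 s, during which the arm holds its last target.

## Working session

There is one attempt and no reset: what is moved stays moved. The work goes in short steps, Python scripts to look and compute and a shell command to move; the robot and the scene stay as the last step left them, time stands still between calls to the robot, and variables do not carry over. Pictures are saved under pics/ and viewed, and the job is handed in when it is done.

```bash
mkdir -p pics; ls
cat > h.py <<'E'
import numpy as np, cv2
from workcell import manip
from scipy.spatial.transform import Rotation as R
def shot(n,f):
    im=manip.get_image(n); cv2.imwrite(f'pics/{f}.png',im['color'][:,:,::-1]); np.savez(f'pics/{f}.npz',**{k:v for k,v in im.items()}); return im
def world(im,px,z):
    K=np.array(im['camera_matrix']);T=np.array(im['world_from_camera'])
    o=[]
    for u,v in px:
        d=np.linalg.solve(K,[u,v,1]);d=np.array([d[0],-d[1],-d[2]]);d=T[:3,:3]@d;c=T[:3,3]
        o.append(c+d*(z-c[2])/d[2])
    return np.array(o)
def proj(im,P,T=None):
    K=np.array(im['camera_matrix']);T=np.array(im['world_from_camera']) if T is None else T
    p=(np.c_[P,np.ones(len(P))]@np.linalg.inv(T).T)[:,:3]; p=p*[1,-1,-1]; q=p@K.T; return q[:,:2]/q[:,2:]
E
python3 - <<'E'
from h import *
print(manip.sense())
for n in('top','side','wrist'):
    im=shot(n,n+'0'); print(n,{k:np.round(v,3).tolist() for k,v in im.items() if k!='color'})
    cv2.imwrite(f'pics/{n}0b.png',cv2.resize(im['color'][:,:,::-1],(800,600),interpolation=cv2.INTER_CUBIC))
E
```

```text
pics
{'time_s': 0.0, 'q': array([ 1.01201755,  0.39920919,  0.04502944,  1.53790523, -0.01872417,
        1.20691396, -0.05073253]), 'qd': array([-0.0004949 , -0.00058644, -0.00023973,  0.00190724, -0.00149001,
       -0.00043178, -0.00163272]), 'tau': array([-9.51939523e-05, -4.75127900e+01,  1.36473175e+00, -2.54220128e+01,
        1.17388624e-02,  9.38997022e-03, -1.01215164e-05]), 'position': array([ 0.2881748 , -0.58189874,  0.23024105]), 'orientation': array([-9.65810578e-04,  9.73682616e-01,  2.27906008e-01, -2.85123087e-04]), 'wrist_force': array([-0.37092481, -0.45615259,  0.09546937]), 'torque': array([-0.01120556,  0.03260162, -0.0011321 ]), 'opening': 0.08511900528950649}
top {'camera_matrix': [[445.901, 0.0, 260.758], [0.0, 445.901, 192.24], [0.0, 0.0, 1.0]], 'world_from_camera': [[0.002, 0.991, -0.13, 0.386], [-1.0, 0.004, 0.011, -0.017], [0.011, 0.13, 0.991, 1.334], [0.0, 0.0, 0.0, 1.0]]}
side {'camera_matrix': [[376.896, 0.0, 259.445], [0.0, 376.896, 192.85], [0.0, 0.0, 1.0]], 'world_from_camera': [[-0.832, 0.319, -0.455, 0.016], [-0.555, -0.468, 0.687, 0.786], [0.006, 0.824, 0.566, 0.734], [0.0, 0.0, 0.0, 1.0]]}
wrist {'camera_matrix': [[320.322, 0.0, 256.134], [0.0, 320.322, 190.763], [0.0, 0.0, 1.0]], 'mount': [[-0.002, 0.945, 0.328, 0.085], [1.0, 0.001, 0.001, 0.001], [0.001, 0.328, -0.945, -0.142], [0.0, 0.0, 0.0, 1.0]]}
```

View pics/top0b.png

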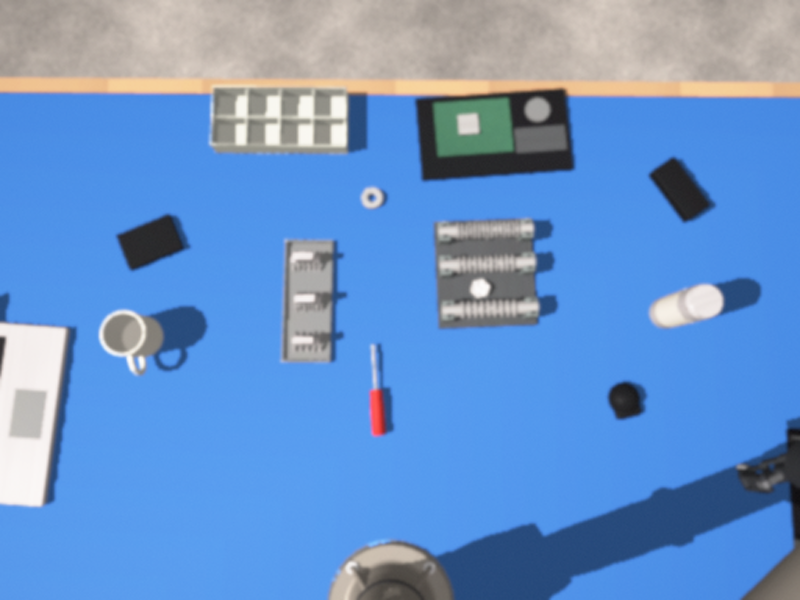

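View pics/side0b.png

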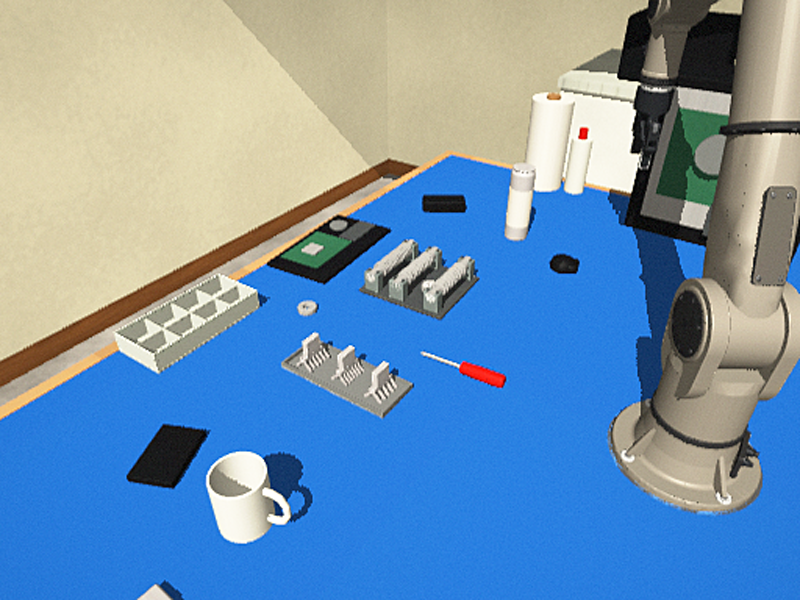

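The top view shows the tray at about (308,300), with combs at y of 257, 298 and 342. The holder is at (487,275) and its front spindle is the lowest one, at (489,308). The screwdriver lies between tray and holder. I'll enlarge both views.

Run:
```python
import cv2
a=cv2.imread('pics/top0.png')
cv2.imwrite('pics/t1.png',cv2.resize(a[145:240,175:220],None,fx=6,fy=6,interpolation=cv2.INTER_CUBIC))
cv2.imwrite('pics/t2.png',cv2.resize(a[135:215,275:355],None,fx=7,fy=7,interpolation=cv2.INTER_CUBIC))
```

```text
(no output)
```

View pics/t1.png

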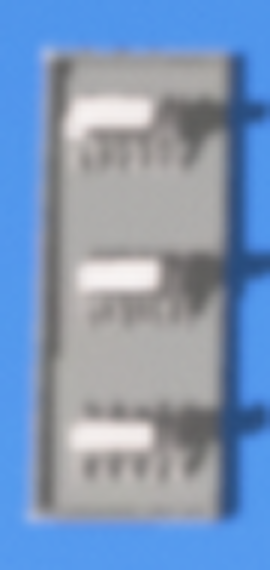

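View pics/t2.png

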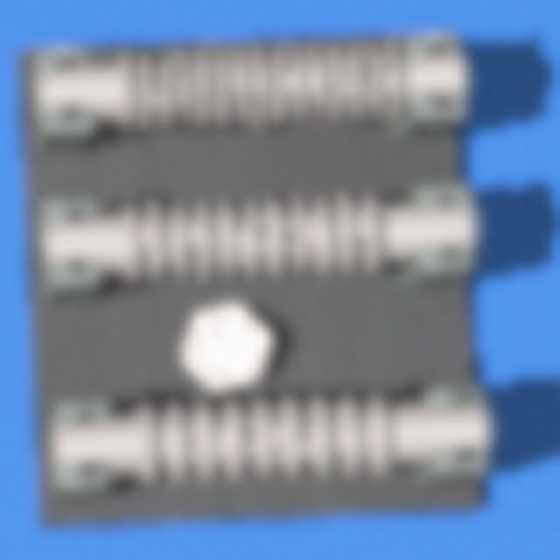

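View pics/wrist0b.png

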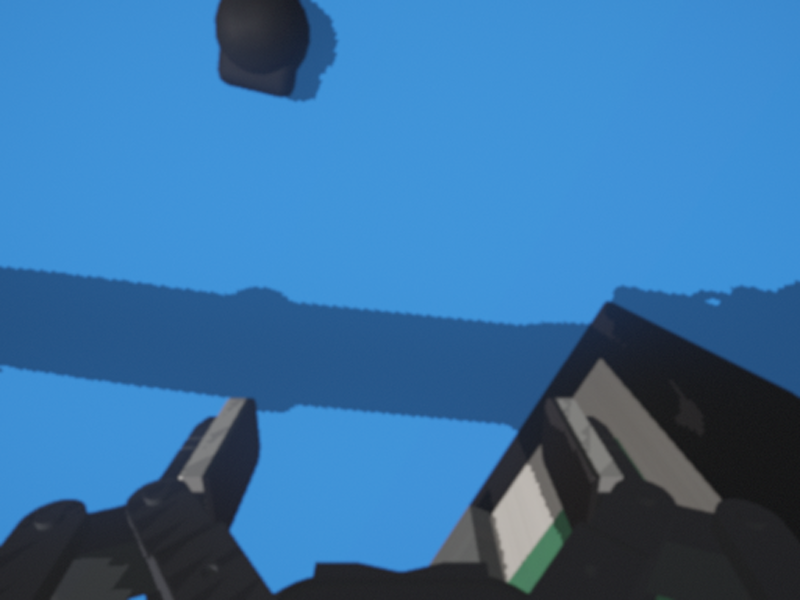

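```bash
python3 - <<'E'
from h import *
im=dict(np.load('pics/top0.npz'))
def t1(l): return [(175+(u+.5)/6-.5,145+(v+.5)/6-.5) for u,v in l]
def t2(l): return [(275+(u+.5)/7-.5,135+(v+.5)/7-.5) for u,v in l]
print('tray',world(im,t1([(47,55),(238,55),(232,515),(35,515)]),.012).round(4).tolist())
print('combs',world(im,t1([(113,113),(119,276),(113,436)]),.061).round(4).tolist())
print('front ends',world(im,t2([(60,448),(490,428)]),.060).round(4).tolist())
print('mid ends',world(im,t2([(48,245),(475,228)]),.060).round(4).tolist())
print('back ends',world(im,t2([(40,92),(465,72)]),.060).round(4).tolist())
print('plate',world(im,t2([(22,52),(42,522),(488,505)]),.008).round(4).tolist())
E
python3 -m jog '[0,0,0,0,0,0]'
```

```text
tray [[0.6763, 0.2056, 0.012], [0.6767, 0.1096, 0.012], [0.4456, 0.1089, 0.012], [0.4454, 0.2057, 0.012]]
combs [[0.6371, 0.1648, 0.061], [0.5576, 0.1602, 0.061], [0.4808, 0.1614, 0.061]]
front ends [[0.5355, -0.0952, 0.06], [0.5444, -0.2726, 0.06]]
mid ends [[0.6202, -0.0906, 0.06], [0.6281, -0.2682, 0.06]]
back ends [[0.6851, -0.0875, 0.06], [0.6945, -0.2655, 0.06]]
plate [[0.715, -0.0826, 0.008], [0.5097, -0.0906, 0.008], [0.5177, -0.2814, 0.008]]
time_s: 0.28
position: [0.2884, -0.5823, 0.2309]
orientation: [-0.0, 0.974, 0.228, -0.0]
wrist_force: [-0.6, -0.1, -1.0]
opening: 0.0854
```

```bash
python3 -m jog '[0,0,0,0,0,-9.5, 0,0,0,0,0,-9.5, 0,0,0,0,0,-9.5, 0,0,0,0,0,-9.5, 0,0,0,0,0,-9.5, 0,0,0,0,0,-9.5, 0,0,0,0,0,-9.3, 4.85,3.38,0.4,0,0,0, 4.85,3.38,0.4,0,0,0, 4.85,3.38,0.4,0,0,0]'; python3 -m jog '[4.85,3.38,0.4,0,0,0, 4.85,3.38,0.4,0,0,0, 4.85,3.38,0.4,0,0,0, 4.85,3.38,0.4,0,0,0, 4.85,3.38,0.4,0,0,0, 0,0,0,0,0,0]'
python3 - <<'E'
from h import *
s=manip.sense();np.savez('pics/w1s.npz',p=s['position'],o=s['orientation'])
print(s['position'],s['orientation'],s['time_s'])
im=shot('wrist','w1');cv2.imwrite('pics/w1b.png',cv2.resize(im['color'][:,:,::-1],(800,600),interpolation=cv2.INTER_CUBIC))
E
```

```text
time_s: 1.52
position: [0.3838, -0.431, 0.2193]
orientation: [0.0, 0.691, 0.723, 0.0]
wrist_force: [1.6, -0.3, 1.6]
opening: 0.0854
time_s: 2.28
position: [0.5433, -0.1757, 0.1993]
orientation: [-0.001, 0.687, 0.727, 0.002]
wrist_force: [-0.4, -0.6, -0.4]
opening: 0.0855
[ 0.5432935  -0.17570201  0.19933182] [-5.34077313e-04  6.86778203e-01  7.26864768e-01  1.73877208e-03] 2.275
```

View pics/w1b.png

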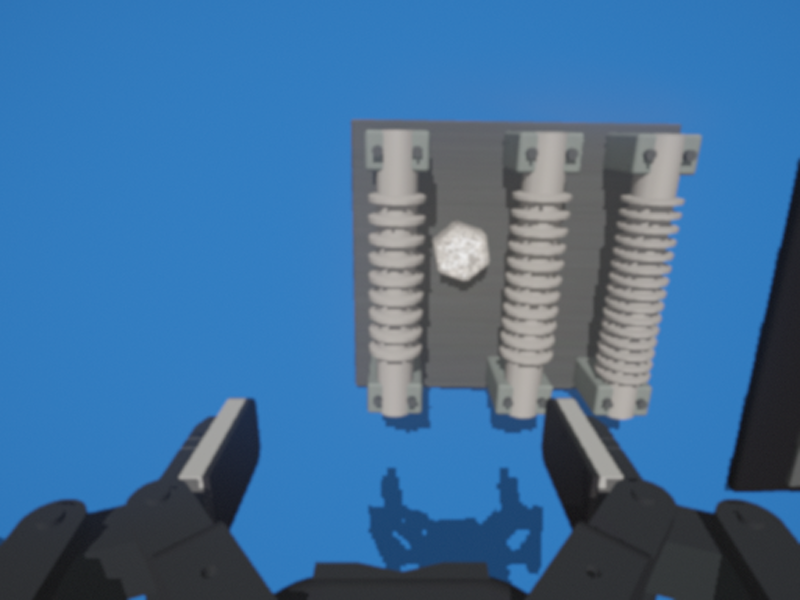

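The wrist view shows the front spindle at x≈397 with 9 crests from y≈199 to 352. The middle and rear spindles are progressively finer. The nut is at (461,251). I'll measure the crests at their top height of 62 mm.

```bash
cat >> h.py <<'E'
def wT(im,p,o):
    T=np.eye(4);T[:3,:3]=R.from_quat([o[1],o[2],o[3],o[0]]).as_matrix();T[:3,3]=p
    return T@np.array(im['mount'])
def loadw(n,s):
    im=dict(np.load(f'pics/{n}.npz'));s=np.load(f'pics/{s}.npz');im['world_from_camera']=wT(im,s['p'],s['o']);return im
E
python3 - <<'E'
from h import *
im=loadw('w1','w1s')
f=512/800
g=cv2.cvtColor(im['color'],cv2.COLOR_RGB2GRAY)
cv2.imwrite('pics/w1c.png',cv2.resize(im['color'][75:275,225:300,::-1],None,fx=5,fy=3,interpolation=cv2.INTER_CUBIC)[:600])
# sample brightness along axes at z=.062
from scipy.signal import find_peaks
for name,(a,b) in dict(front=((397,130),(396,412)),mid=((546,135),(523,414)),back=((659,135),(622,414))).items():
    P=world(im,[(a[0]*f,a[1]*f),(b[0]*f,b[1]*f)],.060); print(name,P[:,:2].round(4).tolist())
    n=np.arange(0,1,1/(np.linalg.norm(P[1]-P[0])*4000))
    X=P[0]+n[:,None]*(P[1]-P[0]); X[:,2]=.062
    for off in(0,):
        q=proj(im,X,im['world_from_camera']).astype(np.float32)
        v=cv2.remap(g,q[None,:,0].copy(),q[None,:,1].copy(),cv2.INTER_CUBIC)[0].astype(float)
        v=np.convolve(v,np.ones(9)/9,'same'); v-=np.convolve(v,np.ones(61)/61,'same')
        for sgn in(1,-1):
            pk,_=find_peaks(sgn*v,distance=20,prominence=3); print(sgn,(X[pk,1]*1000).round(1).tolist())
E
```

```text
front [[0.5378, -0.0943], [0.5463, -0.2667]]
1 [-95.3, -130.8, -140.0, -152.7, -165.2, -176.5, -188.7, -200.9, -212.4, -224.7, -234.6, -265.6]
-1 [-112.5, -135.0, -146.2, -158.5, -170.7, -181.7, -193.9, -206.7, -217.7, -229.9, -256.9]
mid [[0.6176, -0.0925], [0.6284, -0.2637]]
1 [-93.5, -125.4, -134.6, -142.6, -153.6, -164.1, -174.3, -184.3, -193.8, -200.2, -213.7, -223.7, -232.9, -262.6]
-1 [-104.7, -129.1, -138.4, -148.6, -158.6, -168.8, -178.5, -189.0, -197.5, -207.2, -217.5, -227.7, -249.6]
back [[0.6781, -0.0891], [0.6924, -0.2602]]
1 [-90.1, -123.7, -131.7, -139.7, -147.7, -155.4, -163.4, -171.1, -179.1, -187.3, -192.3, -203.2, -211.2, -219.2, -226.9, -234.6, -241.3, -259.0]
-1 [-98.8, -127.5, -135.5, -143.4, -151.2, -159.1, -166.6, -174.6, -182.3, -189.8, -197.7, -207.0, -214.7, -222.4, -229.9, -237.8, -248.6]
```

View pics/w1c.png

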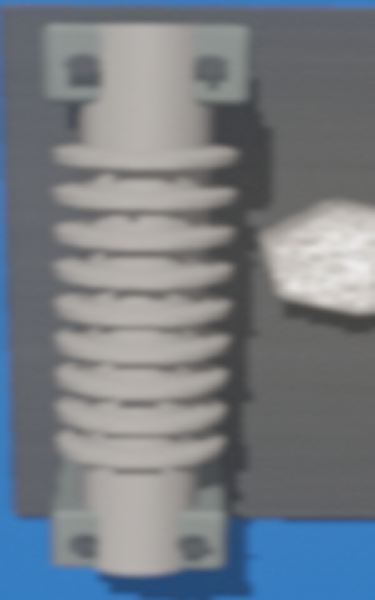

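The front crests are 12 mm apart (middle 10, rear 8), so comb_c should fit. A groove lies near y = -0.182, which is about the middle. Next I look at the tray.

```bash
python3 -m jog '[5.2,0.5,-0.4,0,0,0, 5.2,0.5,-0.4,0,0,0, 5.2,0.5,-0.4,0,0,0, 5.2,0.5,-0.4,0,0,0, 5.2,0.5,-0.4,0,0,0, 5.2,0.5,-0.4,0,0,0, 0,0,0,0,0,0]'
python3 - <<'E'
from h import *
s=manip.sense();np.savez('pics/w2s.npz',p=s['position'],o=s['orientation'])
print(s['position'],s['orientation'],s['time_s'],s['wrist_force'])
im=shot('wrist','w2');cv2.imwrite('pics/w2b.png',cv2.resize(im['color'][:,:,::-1],(800,600),interpolation=cv2.INTER_CUBIC))
E
```

```text
time_s: 3.2
position: [0.5559, 0.1346, 0.224]
orientation: [-0.0, 0.688, 0.725, 0.001]
wrist_force: [-0.1, -0.2, 0.5]
opening: 0.0854
[0.55594962 0.13459771 0.22400686] [-3.88719365e-04  6.88421674e-01  7.25309530e-01  1.23835931e-03] 3.2 [-0.05566088 -0.16767944  0.54228901]
```

View pics/w2b.png

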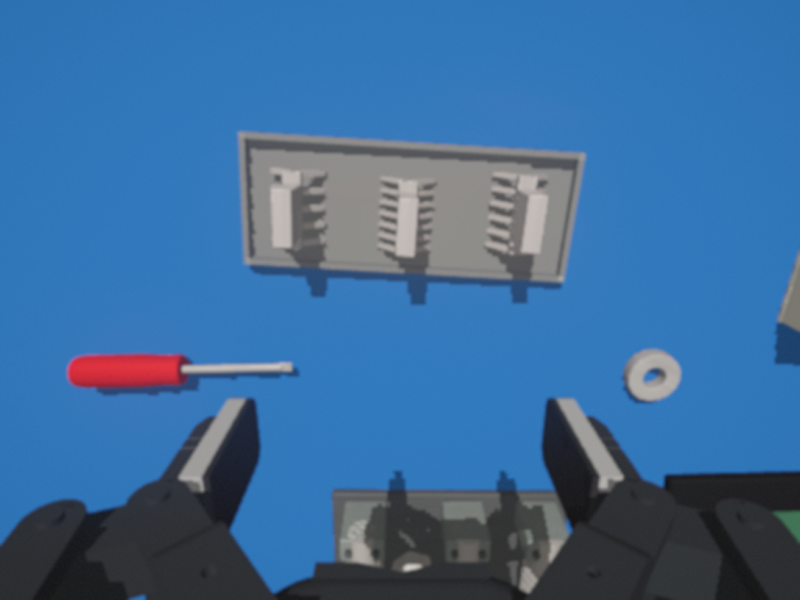

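Run:
```python
import cv2
a=cv2.imread('pics/w2.png')
cv2.imwrite('pics/w2c.png',cv2.resize(a[80:185,150:380],None,fx=3.4,fy=3.4,interpolation=cv2.INTER_CUBIC))
```

```text
(no output)
```

View pics/w2c.png

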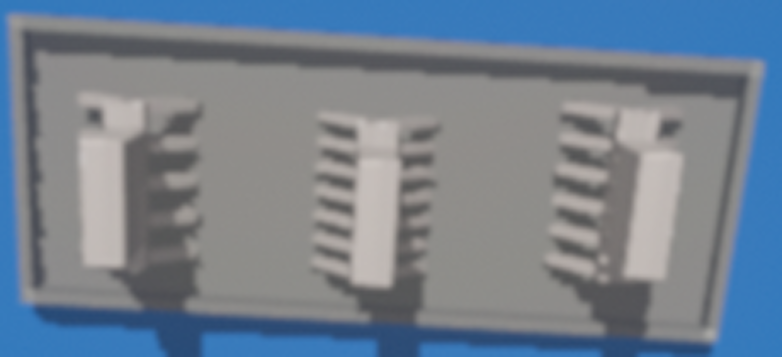

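The left comb (smallest x) has 5 teeth at about 36 px spacing in the crop, against about 30 px for the others, so it is comb_c. I'll compute its tab top from the corners.

Run:
```python
from h import *
im=loadw('w2','w2s')
def c(l): return [(150+(u+.5)/3.4-.5,80+(v+.5)/3.4-.5) for u,v in l]
P=world(im,c([(80,135),(124,134),(128,268),(84,269)]),.061); print(P.round(4).tolist(),P.mean(0))
P=world(im,c([(358,157),(397,155),(391,288),(351,287)]),.061); print(P.round(4).tolist(),P.mean(0))
P=world(im,c([(640,150),(684,150),(667,281),(624,280)]),.061); print(P.round(4).tolist(),P.mean(0))
P=world(im,c([(10,16),(762,64),(714,340),(24,302)]),.012); print('tray',P.round(4).tolist(),P.mean(0))
```

```text
[[0.4766, 0.1798, 0.061], [0.4887, 0.1807, 0.061], [0.4891, 0.143, 0.061], [0.4765, 0.1421, 0.061]] [0.48274193 0.1614118  0.061     ]
[[0.5533, 0.1777, 0.061], [0.5641, 0.1788, 0.061], [0.5647, 0.1409, 0.061], [0.5532, 0.1406, 0.061]] [0.55882887 0.15951668 0.061     ]
[[0.6312, 0.1836, 0.061], [0.6433, 0.1842, 0.061], [0.6439, 0.147, 0.061], [0.6315, 0.1466, 0.061]] [0.63747462 0.1653381  0.061     ]
tray [[0.4442, 0.2088, 0.012], [0.6785, 0.2064, 0.012], [0.6775, 0.1159, 0.012], [0.4439, 0.1175, 0.012]] [0.56101986 0.16215143 0.012     ]
```

```bash
python3 -m jog '[0,0,0,0,0,2.7, 1.3,-3.7,0,0,0,0, 1.34,-3.7,0,0,0,0, 0,0,4.3,0,0,0, 0,0,4.3,0,0,0, 0,0,4.3,0,0,0, 0,0,0,0,0,0]' 0.45
python3 - <<'E'
from h import *
s=manip.sense();np.savez('pics/w3s.npz',p=s['position'],o=s['orientation'])
print(s['position'],s['orientation'],s['time_s'],s['wrist_force'],s['opening'])
im=shot('wrist','w3');cv2.imwrite('pics/w3b.png',cv2.resize(im['color'][:,:,::-1],(800,600),interpolation=cv2.INTER_CUBIC))
E
```

```text
time_s: 4.12
position: [0.48, 0.153, 0.0915]
orientation: [-0.001, 0.709, 0.705, -0.004]
wrist_force: [0.4, -0.2, 0.6]
opening: 0.038
[0.4800443  0.15302688 0.09147228] [-0.00122617  0.70876099  0.70543726 -0.00382512] 4.125 [ 0.39400772 -0.16995316  0.6200773 ] 0.037976132949679976
```

View pics/w3b.png

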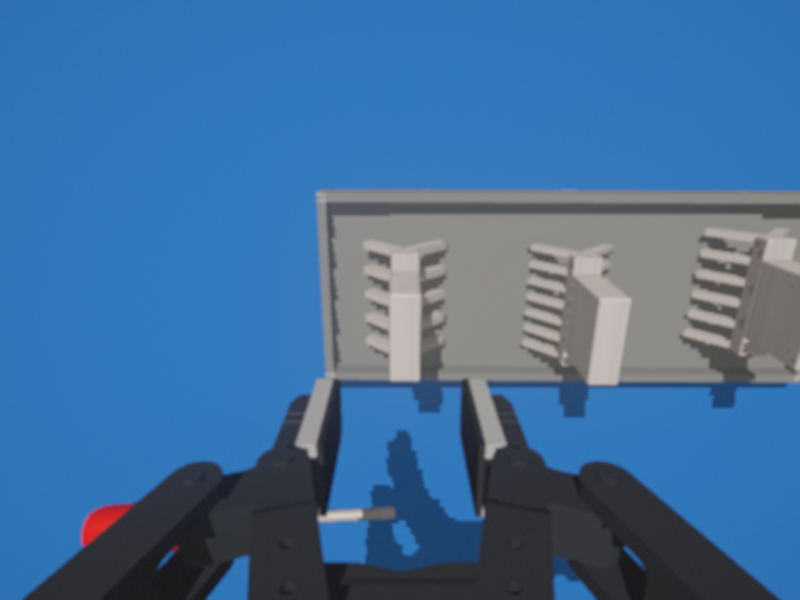

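Five teeth are confirmed on the left comb, and its tab is centred at x≈405 between the fingers. The wrist stopped 8 mm short along y, so I re-measure.

```bash
python3 - <<'E'
from h import *
im=loadw('w3','w3s')
f=.64
P=world(im,[((u+.5)*f-.5,(v+.5)*f-.5) for u,v in [(391,293),(420,293),(421,381),(389,381)]],.061); print(P.round(4).tolist(),P.mean(0))
E
python3 -m jog '[0.4,0.15,0,0,0,0, 0.4,0.1,0,0,0,0]'
```

```text
[[0.4771, 0.1791, 0.061], [0.4876, 0.179, 0.061], [0.4883, 0.1431, 0.061], [0.4759, 0.1431, 0.061]] [0.48220909 0.16108216 0.061     ]
time_s: 4.42
position: [0.4864, 0.1656, 0.0962]
orientation: [0.001, 0.708, 0.706, 0.002]
wrist_force: [-0.3, 0.6, 0.1]
opening: 0.0382
```

```bash
python3 -m jog '[-0.45,-0.4,0,0,0,0, 0,0,0,0,0,0, 0,0,0,0,0,0]'; python3 -m jog '[0,0,2.2,0,0,0, 0,0,2.2,0,0,0, 0,0,1.6,0,0,0, 0,0,0,0,0,0, 0,0,0,0,0,0]'
```

```text
time_s: 4.8
position: [0.4807, 0.1604, 0.0944]
orientation: [0.0, 0.707, 0.707, 0.0]
wrist_force: [-0.1, -0.3, 0.2]
opening: 0.0385
time_s: 5.42
position: [0.4812, 0.1609, 0.0348]
orientation: [0.0, 0.707, 0.707, 0.0]
wrist_force: [0.5, 0.1, -0.2]
opening: 0.0383
```

```bash
python3 -m jog '[0,0.1,0,0,0,0, 0,0,0,0,0,0, 0,0,0,0,0,0, 0,0,0,0,0,0, 0,0,0,0,0,0]' 0 60; python3 -m jog '[0,0,-1.5,0,0,0, 0,0,-3,0,0,0, 0,0,-5,0,0,0, 0,0,-2,0,0,0, 0,0,0,0,0,0,0,0,0,0,0,0]'
python3 - <<'E'
from h import *
s=manip.sense();np.savez('pics/w4s.npz',p=s['position'],o=s['orientation'])
print(s['position'],s['orientation'],s['time_s'],s['wrist_force'],s['opening'])
im=shot('wrist','w4');cv2.imwrite('pics/w4b.png',cv2.resize(im['color'][:,:,::-1],(800,600),interpolation=cv2.INTER_CUBIC))
E
```

```text
time_s: 6.05
position: [0.4826, 0.1608, 0.0349]
orientation: [0.001, 0.707, 0.707, 0.001]
wrist_force: [-0.1, -0.0, 5.6]
opening: 0.0113
time_s: 6.8
position: [0.4807, 0.1601, 0.1483]
orientation: [-0.0, 0.707, 0.707, -0.001]
wrist_force: [-0.6, 0.4, -2.0]
opening: 0.0112
[0.48065315 0.16006497 0.14825056] [-4.25893769e-04  7.07403500e-01  7.06808975e-01 -1.08612258e-03] 6.8 [-0.63207148  0.4490958  -1.97028472] 0.011201032153102076
```

View pics/w4b.png

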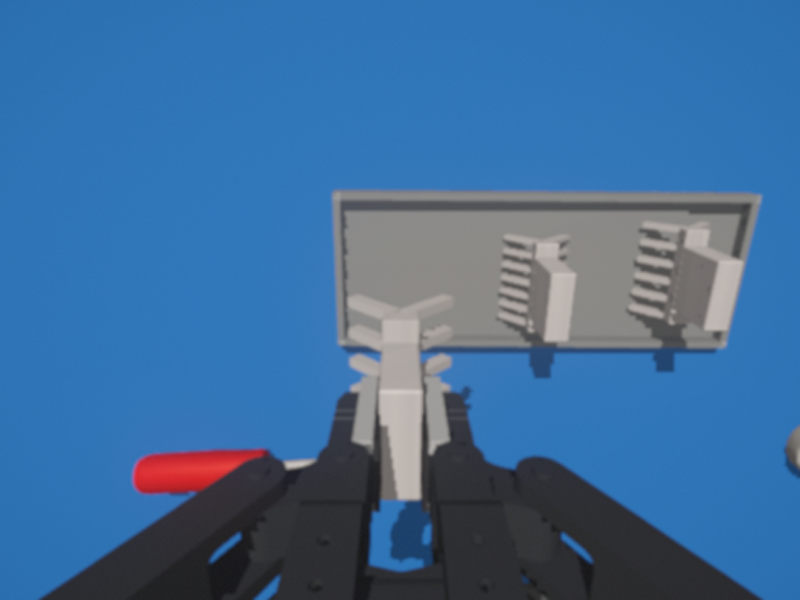

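```bash
python3 -m jog '[0,0,0,0,0,-2.8, -4.92,0.63,0.5,0,0,0, -4.92,0.63,0.5,0,0,0, -4.92,0.63,0.5,0,0,0, -4.92,0.63,0.5,0,0,0, -4.92,0.63,0.5,0,0,0, -4.92,0.63,0.5,0,0,0, -4.92,0.63,0.5,0,0,0, 0,0,0,0,0,0, 0,0,0,0,0,0]'
python3 - <<'E'
from h import *
s=manip.sense();np.savez('pics/w5s.npz',p=s['position'],o=s['orientation'])
print(s['position'],s['orientation'],s['time_s'],s['wrist_force'],s['opening'])
im=shot('wrist','w5');cv2.imwrite('pics/w5b.png',cv2.resize(im['color'][:,:,::-1],(800,600),interpolation=cv2.INTER_CUBIC))
im=shot('side','s5');cv2.imwrite('pics/s5b.png',cv2.resize(im['color'][130:220,215:325,::-1],None,fx=6,fy=6,interpolation=cv2.INTER_CUBIC))
E
```

```text
time_s: 8.1
position: [0.5414, -0.1804, 0.1129]
orientation: [-0.001, 0.69, 0.724, -0.0]
wrist_force: [-0.2, 1.4, -0.9]
opening: 0.0106
[ 0.54144678 -0.18037308  0.1129196 ] [-1.48582533e-03  6.89897057e-01  7.23905934e-01 -2.03728131e-04] 8.1 [-0.24594214  1.35330939 -0.89707523] 0.010587523142817674
```

View pics/w5b.png

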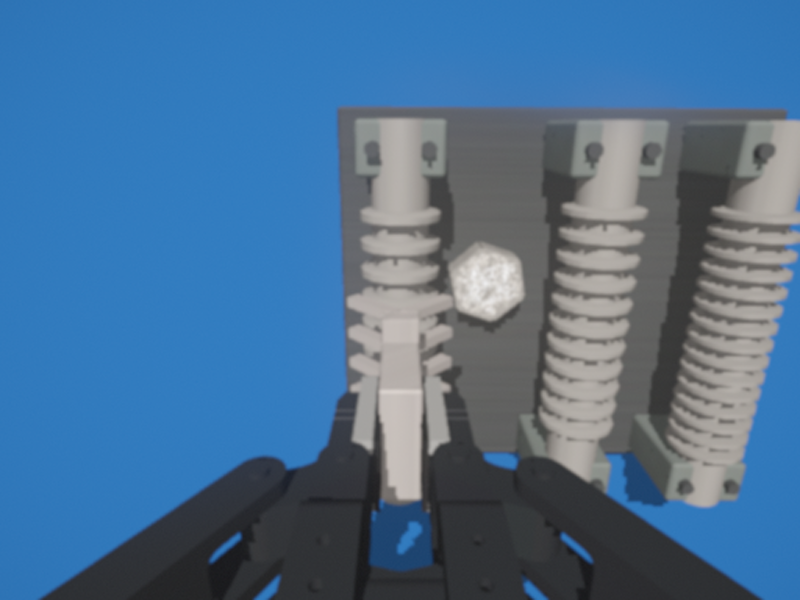

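View pics/s5b.png

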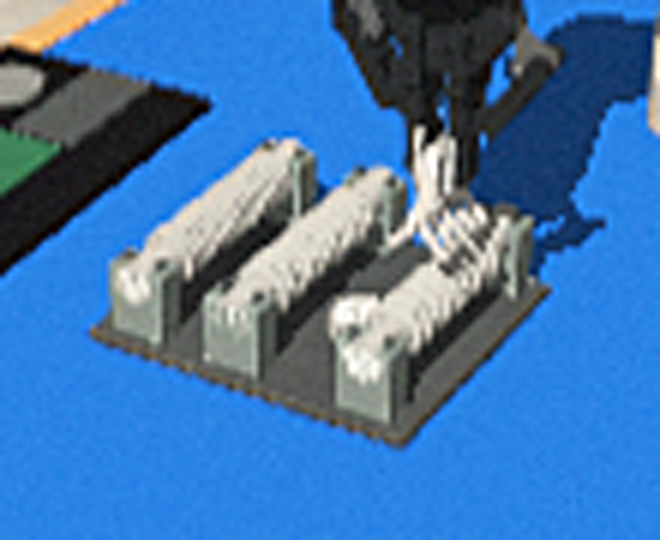

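Run:
```python
from h import *
im=loadw('w5','w5s')
f=.64
P=world(im,[((u+.5)*f-.5,(v+.5)*f-.5) for u,v in [(404,120),(401,213),(401,242),(401,270),(362,215),(440,215),(362,272),(440,272)]],.062); print(P.round(4).tolist())
im=loadw('w1','w1s')
P=world(im,[((u+.5)*f-.5,(v+.5)*f-.5) for u,v in [(397,199),(397,217),(397,237),(397,257)]],.062); print(P.round(4).tolist())
cv2.imwrite('pics/w5c.png',cv2.resize(cv2.imread('pics/w5.png')[65:220,205:310],None,fx=4.5,fy=3.8,interpolation=cv2.INTER_CUBIC))
```

```text
[[0.5391, -0.0948, 0.062], [0.5396, -0.1286, 0.062], [0.5402, -0.1399, 0.062], [0.5407, -0.1513, 0.062], [0.5246, -0.13, 0.062], [0.5547, -0.1286, 0.062], [0.5251, -0.1529, 0.062], [0.5563, -0.1514, 0.062]]
[[0.5396, -0.1303, 0.062], [0.5401, -0.1402, 0.062], [0.5407, -0.1516, 0.062], [0.5413, -0.1632, 0.062]]
```

View pics/w5c.png

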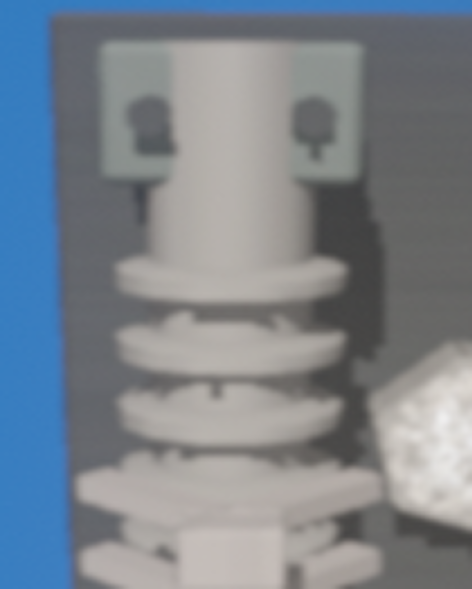

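```bash
python3 -m jog '[-0.2,0.07,0.7,0,0,0, 0,0,0.8,0,0,0, 0,0,0.7,0,0,0, 0,0,0,0,0,0, 0,0,0,0,0,0,0,0,0,0,0,0]'
```

```text
time_s: 8.95
position: [0.5434, -0.1834, 0.0926]
orientation: [0.0, 0.69, 0.724, 0.0]
wrist_force: [-0.2, -0.5, -1.0]
opening: 0.0109
```

```bash
python3 -m jog '[0.05,-0.1,0.2,0,0,0, 0,0,0.2,0,0,0, 0,0,0.2,0,0,0, 0,0,0,0,0,0, 0,0,0,0,0,0]'; python3 -m jog '[0,0,0.1,0,0,0, 0,0,0.1,0,0,0, 0,0,0,0,0,0]';python3 -m jog '[0,0,0.1,0,0,0, 0,0,0.1,0,0,0, 0,0,0,0,0,0]'
```

```text
time_s: 9.57
position: [0.5422, -0.1828, 0.0863]
orientation: [0.0, 0.69, 0.724, 0.0]
wrist_force: [0.5, 0.5, -1.1]
opening: 0.0108
time_s: 9.95
position: [0.542, -0.1829, 0.0843]
orientation: [0.0, 0.69, 0.724, -0.0]
wrist_force: [-1.1, -0.6, -0.8]
opening: 0.0108
time_s: 10.32
position: [0.5421, -0.1833, 0.0823]
orientation: [0.0, 0.69, 0.724, -0.0]
wrist_force: [-0.3, -1.7, -1.2]
opening: 0.0111
```

```bash
python3 -m jog '[0,0,0.1,0,0,0, 0,0,0.05,0,0,0, 0,0,0,0,0,0]';python3 -m jog '[0,0,0.1,0,0,0, 0,0,0,0,0,0]';python3 -m jog '[0,0,0.1,0,0,0, 0,0,0,0,0,0]'
```

```text
time_s: 10.7
position: [0.5421, -0.1834, 0.0809]
orientation: [0.0, 0.69, 0.724, -0.0]
wrist_force: [-0.2, -3.3, 0.8]
opening: 0.0111
time_s: 10.95
position: [0.5422, -0.1836, 0.08]
orientation: [0.001, 0.69, 0.724, -0.0]
wrist_force: [0.1, -4.0, 1.3]
opening: 0.0108
time_s: 11.2
position: [0.5421, -0.1837, 0.079]
orientation: [0.001, 0.69, 0.724, -0.0]
wrist_force: [-1.0, -4.8, 2.4]
opening: 0.0111
```

It is sinking in, with a side force toward -y of about 5 N, so I ease it that way.

```bash
python3 -m jog '[-0.08,0,0,0,0,0, 0,0,0,0,0,0]';python3 -m jog '[-0.08,0,0.0,0,0,0, 0,0,0,0,0,0]'
```

```text
time_s: 11.45
position: [0.5422, -0.1838, 0.0788]
orientation: [0.0, 0.69, 0.724, -0.0]
wrist_force: [-1.6, -4.0, 1.5]
opening: 0.0109
time_s: 11.7
position: [0.5422, -0.1839, 0.0787]
orientation: [-0.0, 0.69, 0.724, 0.0]
wrist_force: [0.2, -3.1, 2.1]
opening: 0.0107
```

```bash
python3 -m jog '[-0.12,0,0,0,0,0, 0,0,0,0,0,0]';python3 -m jog '[-0.12,0,0.0,0,0,0, 0,0,0,0,0,0]'
```

```text
time_s: 11.95
position: [0.5421, -0.1842, 0.0786]
orientation: [-0.001, 0.69, 0.724, 0.0]
wrist_force: [-0.9, -0.0, 2.1]
opening: 0.0108
time_s: 12.2
position: [0.5419, -0.1862, 0.0784]
orientation: [-0.001, 0.69, 0.724, 0.0]
wrist_force: [-1.4, 0.5, -1.0]
opening: 0.0109
```

```bash
python3 -m jog '[0.05,0,0.07,0,0,0, 0,0,0,0,0,0, 0,0,0,0,0,0]';python3 -m jog '[0,0,0.1,0,0,0, 0,0,0,0,0,0]';python3 -m jog '[0,0,0.05,0,0,0, 0,0,0,0,0,0]'
```

```text
time_s: 12.58
position: [0.542, -0.1862, 0.0783]
orientation: [-0.0, 0.69, 0.724, -0.0]
wrist_force: [-2.3, 1.8, 4.0]
opening: 0.011
time_s: 12.82
position: [0.5421, -0.1862, 0.0782]
orientation: [-0.0, 0.69, 0.724, -0.0]
wrist_force: [-4.6, 2.2, 9.7]
opening: 0.0107
time_s: 13.08
position: [0.5422, -0.1862, 0.0781]
orientation: [-0.0, 0.69, 0.724, -0.0]
wrist_force: [-5.0, 1.9, 13.2]
opening: 0.0111
```

It hits a hard stop at 78.2 mm, against 77.4 predicted for home and 84.5 for riding. I relieve the push and centre it.

```bash
python3 -m jog '[0.05,-0.05,-0.2,0,0,0, 0,0,0,0,0,0]';python3 -m jog '[0.0,-0.05,0,0,0,0, 0,0,0,0,0,0, 0,0,0,0,0,0]'; python3 -m jog '[0,0,0.1,0,0,0, 0,0,0,0,0,0]'
```

```text
time_s: 13.32
position: [0.5421, -0.186, 0.0786]
orientation: [0.0, 0.69, 0.724, 0.0]
wrist_force: [-1.4, 0.4, 0.7]
opening: 0.011
time_s: 13.7
position: [0.5412, -0.1858, 0.0784]
orientation: [-0.0, 0.69, 0.724, -0.0]
wrist_force: [0.1, -0.3, -0.6]
opening: 0.0109
time_s: 13.95
position: [0.5413, -0.1859, 0.0777]
orientation: [0.0, 0.69, 0.724, -0.0]
wrist_force: [-0.7, 0.1, 0.3]
opening: 0.011
```

```bash
python3 -m jog '[0,0,0.05,0,0,0, 0,0,0,0,0,0]';python3 -m jog '[0.0,0,0.05,0,0,0, 0,0,0,0,0,0]'
```

```text
time_s: 14.2
position: [0.5414, -0.1859, 0.0777]
orientation: [0.0, 0.69, 0.724, -0.0]
wrist_force: [-2.0, 0.2, 4.7]
opening: 0.0108
time_s: 14.45
position: [0.5414, -0.1859, 0.0776]
orientation: [0.0, 0.69, 0.724, -0.0]
wrist_force: [-2.5, 0.9, 8.8]
opening: 0.0108
```

Seated at 77.7 mm, as predicted. I relieve the push and release.

```bash
python3 -m jog '[0,-0.02,-0.1,0,0,0, 0,0,0,0,0,0]';python3 -m jog '[0,0,0,0,0,0, 0,0,0,0,0,0, 0,0,0,0,0,0, 0,0,0,0,0,0]' 0.35; python3 -m jog '[0,0,-1,0,0,0, 0,0,-3,0,0,0, 0,0,-4,0,0,0, 0,0,-3,0,0,0, 0,0,0,0,0,0, 0,0,0,0,0,0]'
python3 - <<'E'
from h import *
s=manip.sense();np.savez('pics/w6s.npz',p=s['position'],o=s['orientation'])
print(s['position'],s['orientation'],s['time_s'],s['wrist_force'],s['opening'])
im=shot('wrist','w6');cv2.imwrite('pics/w6b.png',cv2.resize(im['color'][:,:,::-1],(800,600),interpolation=cv2.INTER_CUBIC))
im=shot('side','s6');cv2.imwrite('pics/s6b.png',cv2.resize(im['color'][130:220,215:325,::-1],None,fx=6,fy=6,interpolation=cv2.INTER_CUBIC))
shot('top','t6')
E
```

```text
time_s: 14.7
position: [0.5413, -0.1859, 0.0777]
orientation: [0.0, 0.69, 0.724, 0.0]
wrist_force: [-0.1, 0.4, 2.9]
opening: 0.011
time_s: 15.2
position: [0.541, -0.1859, 0.0775]
orientation: [-0.0, 0.69, 0.724, -0.0]
wrist_force: [0.5, -0.1, 0.5]
opening: 0.0296
time_s: 15.95
position: [0.5405, -0.1858, 0.1872]
orientation: [-0.0, 0.69, 0.724, -0.0]
wrist_force: [0.2, 0.2, -0.7]
opening: 0.0301
[ 0.54047692 -0.18578936  0.18724648] [-2.84598218e-04  6.89938267e-01  7.23868094e-01 -2.98239109e-04] 15.95 [ 0.2460904   0.24943052 -0.6705951 ] 0.0300555418372122
```

View pics/w6b.png

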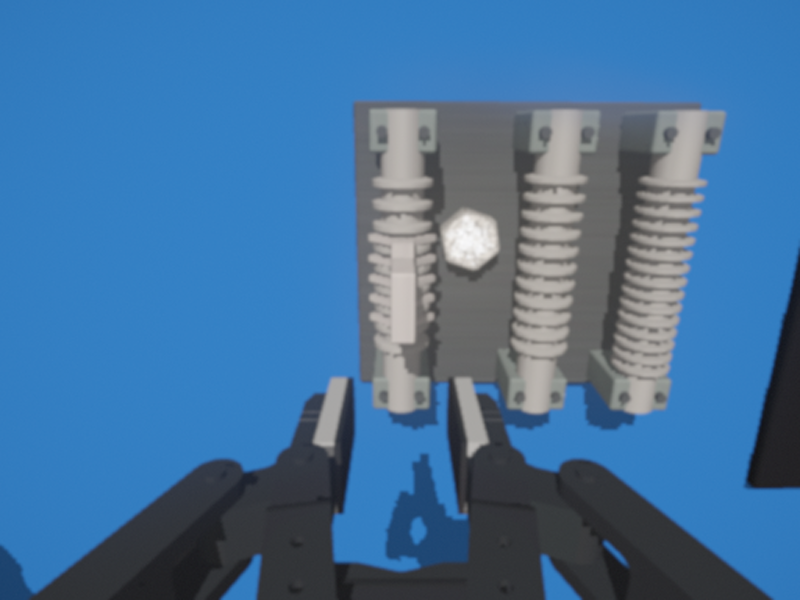

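View pics/s6b.png

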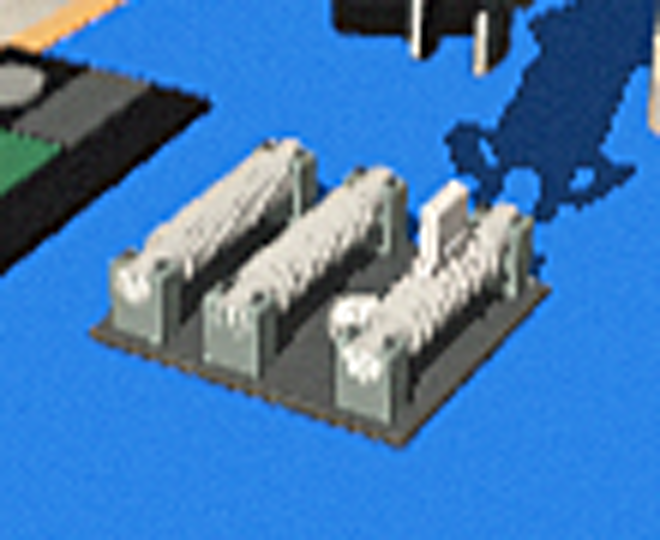

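The comb stands in the thread, its tab top at about (403,306), with the other two left alone in the tray. One last measurement of its pose and of the bystanders.

Run:
```python
from h import *
im=loadw('w6','w6s')
f=.64
P=world(im,[((u+.5)*f-.5,(v+.5)*f-.5) for u,v in [(392,272),(413,272),(415,343),(391,343)]],.1034); print(P.round(4).tolist(),P.mean(0))
cv2.imwrite('pics/w6c.png',cv2.resize(cv2.imread('pics/w6.png')[60:275,215:320],None,fx=5,fy=2.8,interpolation=cv2.INTER_CUBIC))
a=cv2.imread('pics/top0.png').astype(int);b=cv2.imread('pics/t6.png').astype(int)
d=(abs(a-b).max(2)>60).astype(np.uint8); 
n,l,st,c=cv2.connectedComponentsWithStats(d); print([ (st[i].tolist()) for i in range(1,n) if st[i,4]>15])
```

```text
[[0.5361, -0.1674, 0.1034], [0.5459, -0.1669, 0.1034], [0.5489, -0.2032, 0.1034], [0.5371, -0.2037, 0.1034]] [ 0.54198191 -0.18528842  0.1034    ]
[[333, 143, 9, 6, 38], [288, 146, 224, 215, 17663], [319, 162, 7, 11, 57], [332, 164, 9, 5, 23], [319, 180, 4, 7, 16], [319, 192, 4, 9, 24], [201, 213, 10, 10, 50], [215, 213, 5, 4, 18], [188, 217, 11, 2, 16], [379, 293, 127, 72, 1659], [314, 349, 64, 35, 1930], [474, 352, 36, 32, 615]]
```

View pics/w6c.png

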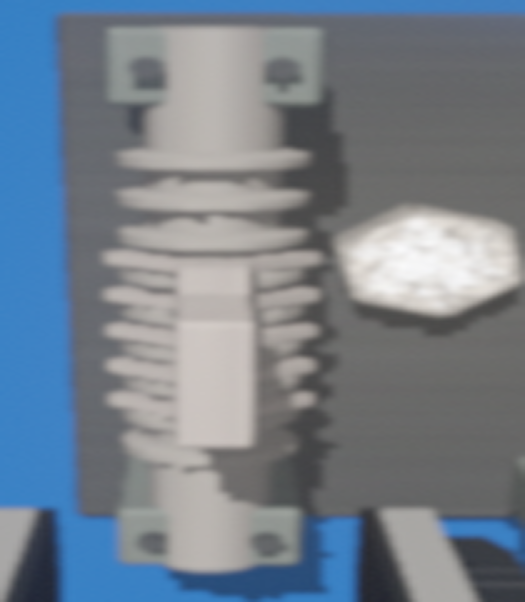

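View pics/t6.png

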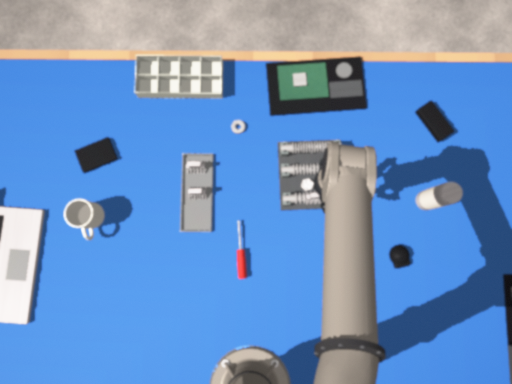

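The crop shows five teeth lying in the grooves. The tab top measures 36 mm at the seated height, centred at (0.542, -0.185). The other two combs and the bystanders are unmoved, so I hand in.

```bash
python3 -c "
from workcell import manip
print(manip.hand_in())"
```

```text
the job is handed in; nothing more can be done
None
```

I seated comb_c fully home in the front spindle, let go, and handed in the job at about 16 s; no verdict was reported.

- **Choice of comb:** The wrist pictures gave a 12 mm pitch on the front spindle (10 mm on the middle, 8 mm on the rear). I picked comb_c by its five teeth and tried it first. Since it seated, I did not try the other two.
- **Seating:** I lowered it into the groove near y = -0.183 and eased it about 3 mm along -y, following the side force. It bottomed with the TCP at 77.7 mm, against 77.4 mm predicted for home and 84.5 mm for riding on the crests.
- **Push:** The wrist force reached about 13 N vertically for a moment, above the 3 to 5 N advised. The force of the comb on the spindle was not measured directly; even at somewhat over twice that push, it stays below 40 N.
- **Last checks:**
  - **Comb_c:** Its tab top is at (0.542, -0.185), about 3 to 4 mm from the middle of the spindle along its length. It looks upright and square, with the teeth between the crests.
  - **Combs in the tray:** The other two stand untouched.
  - **Bystanders:** The ones in view look unmoved.
- **Disagreements:** The top and wrist cameras differed by 2 to 5 mm along y. The groove was also about 2 mm farther along -y than I measured from the pictures, but feeling for it corrected that.

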